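# Clamp a handbag base board in the pressing jig

## Task

Push the cream bag base board along its channel until it is fully home against the dark end stop, then push the red clamp handle over its dead point until it snaps into lock and the rubber foot holds the board down. Only push with the fingers: do not lift the board, and leave the bottle, the jar and the phone where they are.

Things in the scene. Friction and masses are not known exactly. Their poses are not given: they have to be found in the camera images.
- jig: Fixed grey jig. Origin at bench level on the channel's middle line. Bed x -130 to +90, y -155 to +85 mm, top 18 mm above the bench. Channel along x, 94 mm wide, centred on y = 0, between aluminium rails 11 mm wide, 8 mm above the bed (x -110 to +80). Dark steel end stop: face at x = +70 (away from the robot), top 44 mm above the bench. The -x end is open; the clamp is on the -y side.
- board: Loose bag base board flat in the channel: cream, pink band across, four brass feet 4 mm high at its top corners. 140 (x) x 90 (y) x 12 mm, about 0.15 kg. Origin: middle of its underside, on the bed; axes as the jig's. Starts 25 to 60 mm short of the stop, its near end may overhang the bed; fully home, its origin is at x = 0 in the jig's frame.
- board_push_edge (a point): Middle of the board's near (-x) end face, at half its thickness: push here towards the board's +x. 70 mm from the board's origin.
- clamp: Steel toggle clamp screwed to the jig's bed, base 56 (x) x 50 (y) mm, cheeks 46 mm high. Origin: middle of its underside, 18 mm above the bench. Its +y points to the channel; its place along the jig and its yaw (up to 0.12 rad to the jig) vary. Open, its arm stands raised over the channel, up to about 90 mm above the bed.
- handle_pivot (a point): Hinge axis of the clamp handle (along the clamp's x axis), 5 mm to -y of the clamp's origin, 38 mm above the bed.
- handle_knob (a point): Centre of the red knob (radius 12 mm) on the handle's end, 90 mm from handle_pivot. Red grip 20 mm thick, 38 to 88 mm from the pivot. Open, the handle leans outwards, 0.8 rad from upright to the clamp's -y, knob 119 mm above the bench; upright (146 mm) at 0.8 rad of travel; locked leaning 0.3 rad to the channel (142 mm).
- clamp_handle (a joint): Handle angle, rad: 0 open (start), grows as the knob is pushed towards the clamp's +y, 1.10 locked. A spring resists (at most about 7 N square to the handle at the knob) up to the dead point at 0.70, and before it throws the handle back open; beyond it throws the handle by itself into lock. The arm comes down with the handle.
- clamp_foot: Round black rubber foot (radius 8 mm) on a short sprung spindle at the end of the clamp's arm; origin at the centre of its underside. Locked, it presses down with about 5 N on the top of the board, 65 mm to +y of the clamp's origin.
- bottle: Bystander: clear water bottle with a blue cap, standing, radius 32 mm, 200 mm high, beside the jig on its +y side, nearer the robot. Origin under its centre.
- stud_jar: Bystander: small amber jar with a brass lid, radius 24 mm, 55 mm high, standing on the bench on the jig's -y side, beyond the clamp handle. Origin under its centre.
- phone: Bystander: white phone with a black screen lying flat, 140 x 70 x 9 mm, on the jig's +y side. Origin under its centre.
There are look-alikes about, which are no part of the job. There is more than one size of the board; the job needs the largest.

How it is judged:
By the outcome, as a careful person would: the job done as asked, in the order asked, and still so for the second after the job is handed in, with the robot touching nothing.
It also fails if it takes over 48 s, if anything falls off the work surface, if the arm or the gripper's body presses on something with over 40 N, if the wrist force passes 120 N, or if a joint passes its speed limit or range.

## Robot

A 6-joint arm with a two-finger parallel gripper is mounted at the origin on the work surface. World frame = base frame: x ahead of the robot, y to its left, z up, the work surface at z = 0. Lengths are in m, angles in rad, forces in N, time in s.
With the tool pointing down it reaches from about 0.375 to 0.9 m from the base axis. Payload 3.1 kg.
Tool frame: the origin (TCP) lies where the fingers leave the gripper's body, on its centre line; the fingertips stand 70 mm ahead of it and the grasp point (between the pads) lies 51 mm ahead of it (robot.tip_reach is the distance from the TCP to the fingertips, in m); z points along the fingers, y is the line along which they close (so a half turn about z gives the same grasp; the last joint's range is limited). The gripper opens to 87 mm and grips with 3 to 60 N. Pads are 19 mm wide; open, the fingers measure 117 mm over their backs; the gripper's body (75 mm by 190 mm) begins 51 mm behind the grasp point.
Start: joints at [1.167, 0.527, 1.433, -0, 1.181, -0.178], TCP at [0.139, 0.609, 0.292] pointing down, gripper open.
Joint ranges: [-3.08, 3.08], [-0.75, 2.2], [0.22, 2.44], [-1.43, 4.57], [0, 2.65], [-2.85, 2.85]. Speed limits (rad/s): [2.79, 2.79, 3.14, 3.14, 3.14, 3.14].

## Interface

Orientations are given as a unit quaternion [x, y, z, w].
In Python, from rig import robot gives the robot as it stands.
- The arm moves only by the tool carry_out, never from a script. Its argument "rows" is a list that holds one entry, the list of rows, each a list of 6 numbers: the shift along the tool's x, y, z in mm, then the turn, a rotation vector about the tool's x, y, z in units of 8 degrees (1.0 is 8 degrees). A call has 1 to 20 rows; each row is the pose to reach, as a shift and turn from the pose commanded when the call began, along the tool's axes at that moment; what a row does not reach only later rows make up. A row lasts 1/10 s, in which the tool goes at most 50 mm and 8.59 degrees, less where a joint would pass 70% of its speed; a pose out of reach is approached as far as the arm can. A call with a gripper value outside its range is refused whole. "fingers" is the opening, from 0 (shut) to 1 (fully open), set as the call begins (left out, the last holds). The fingers move at their own pace and stop on an object; "grip_force" is the grip in N (left out, the last holds). Time passes only in rows, so rows that repeat a pose let the fingers close. It gives the time, the measured TCP pose, the force and the opening at its end, in the units of the state.
- robot.get_obs(): the state, without advancing time (a new reading comes with each control period).
- robot.camera(name): name is "scene" or "top" or "wrist"; returns a dict with "color" (400x640x3 uint8, red, green, blue), "depth" (400x640 float32, m along the optical axis (not along the pixel's ray), 0 where there is no reading), "K" (3x3 intrinsics, pixels), "camera_from_world" (4x4, takes a point from world to camera coordinates). Camera axes: x right, y down, z forward; pixel columns grow to the right and rows downward; lengths in m; the calibration is good to about 2 mm. The wrist camera is an equidistant fisheye: a pixel r from the principal point sees the ray r / f radians off the axis. A picture is of the moment at which its call begins.
- robot.hand_in(): hands the job in, once; it reports no verdict.
The state is a dict: "time": time; "q": joint angles; "joint_velocities": joint speeds; "joint_torque": joint torques, N m; "position": TCP position; "tool_rot": TCP orientation; "ft_force": force on the tool from outside, world axes, zero at the start; "moment": the same for the moment, N m; "grip_width": finger opening in m.
Only numpy, scipy, OpenCV 4.12 (cv2) and the standard library are available. Lean on these libraries where they do the work, as an engineer would, in place of code of your own. Each camera call takes 0.05 s, during which the arm holds its last target. There are 200 camera calls.

## Working session

There is one attempt and no reset: what is moved stays moved. The work goes in short steps, Python scripts to look and compute and a tool call to move; the robot and the scene stay as the last step left them, time stands still between calls to the robot, and variables do not carry over. Pictures are saved under pics/ and viewed, on a budget of 10 in all, crops included, one or two more only if the job needs it, and the job is handed in when it is done.

Besides the shell and the picture viewer there is one more tool, called after ">>>" as name([rows], argument=value, ...), one row to a line, values as JSON. carry_out: Moves the arm, as the interface text tells. Its arguments: {"type":"object","properties":{"rows":{"type":"array"},"fingers":{"type":"number"},"grip_force":{"type":"number"}},"required":["rows"]}

```bash
mkdir -p pics; ls
cat > h.py <<'E'
import numpy as np, cv2
from rig import robot
def snap(n):
    c=robot.camera(n); return c
def save(c,f): cv2.imwrite('pics/'+f,c['color'][:,:,::-1])
def world(c):
    K=c['K'];d=c['depth'];v,u=np.mgrid[:d.shape[0],:d.shape[1]]
    P=np.stack([(u-K[0,2])/K[0,0]*d,(v-K[1,2])/K[1,1]*d,d],-1)
    M=np.linalg.inv(c['camera_from_world']);return P@M[:3,:3].T+M[:3,3]
E
python3 - <<'E'
from h import *
for n in('top','scene'):
    c=snap(n);save(c,n+'1.png');np.savez(n+'1.npz',**c)
    print(c['K'],np.linalg.inv(c['camera_from_world']))
print(robot.get_obs())
E
```

```text
pics
[[393.34161617   0.         320.66323826]
 [  0.         393.34161617 199.55342177]
 [  0.           0.           1.        ]] [[ 0.01080573 -0.99321222  0.11581332  0.4415053 ]
 [-0.9996327  -0.00785097  0.02593894  0.03047709]
 [-0.02485363 -0.11605108 -0.99293225  0.98418577]
 [ 0.          0.          0.          1.        ]]
[[373.29511522   0.         318.62753425]
 [  0.         373.29511522 194.09777654]
 [  0.           0.           1.        ]] [[-0.14604909  0.66225988 -0.73490238  1.23280149]
 [ 0.98926486  0.09403725 -0.11185722  0.13181065]
 [-0.00497035 -0.74334975 -0.66888448  0.70406282]
 [ 0.          0.          0.          1.        ]]
{'time': 0.1, 'q': array([ 1.16748107e+00,  5.28358729e-01,  1.43377431e+00,  2.16390069e-05,
        1.18142775e+00, -1.78499521e-01]), 'joint_velocities': array([-5.72159045e-05, -8.14284791e-04, -3.75523843e-03, -5.81145776e-04,
        4.20310325e-04,  4.41095578e-04]), 'joint_torque': array([-2.16767953e-04, -4.40986204e+01, -1.77151090e+01,  6.34800363e-02,
        5.34287898e-02, -6.33944524e-05]), 'position': array([0.13908364, 0.60878314, 0.29137822]), 'tool_rot': array([ 1.12175333e-01,  9.93687942e-01, -9.39852103e-04, -2.91837331e-04]), 'ft_force': array([-0.26438834,  0.13023802, -0.20908698]), 'moment': array([-0.02452422, -0.00620039, -0.03126539]), 'grip_width': 0.08724276165999642}
```

View pics/top1.png

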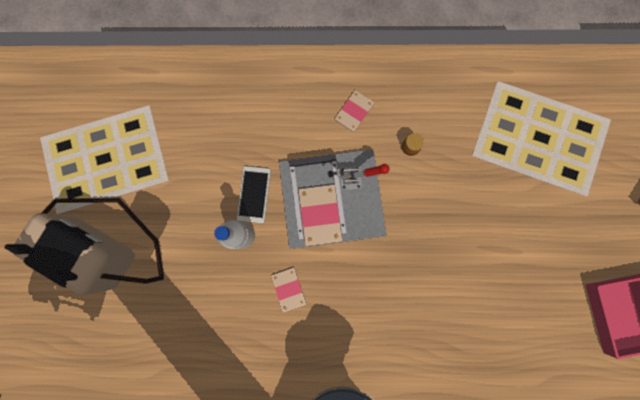

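View pics/scene1.png

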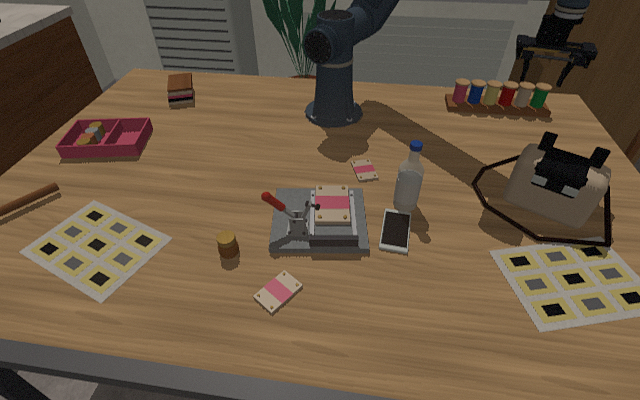

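The top view shows the jig at about (333,197). The board is at (320,215) with its near edge at about y=243. The red knob is at (385,169) and the jar at (413,144). The bottle is at (233,235), the phone at (254,194), and a small look-alike card at (288,290). Next I'll measure positions.

```bash
cat > m.py <<'E'
from h import *
c=dict(np.load('top1.npz'));W=world(c);img=c['color'];hsv=cv2.cvtColor(img,cv2.COLOR_RGB2HSV)
sub=np.zeros(W.shape[:2],bool);sub[140:255,275:392]=1
z=W[...,2]
def rect(m,name):
    p=W[m][:,:2].astype(np.float32)*1000
    r=cv2.minAreaRect(p);print(name,len(p),np.round(r[0],1),np.round(r[1],1),round(r[2],2),'z',np.round(np.percentile(z[m],[5,50,95])*1000,1))
    return r
# board top by colour+height
s=hsv[...,1]; 
board=sub&(z>.024)&(z<.036)&(hsv[...,2]>120)&(s>40)
n,l,st,_=cv2.connectedComponentsWithStats(board.astype(np.uint8));i=1+np.argmax(st[1:,4]);board=l==i
r=rect(board,'board');print(np.round(cv2.boxPoints(r)))
bed=sub&(z>.012)&(z<.024);n,l,st,_=cv2.connectedComponentsWithStats((sub&(z>.012)).astype(np.uint8));i=1+np.argmax(st[1:,4])
r=rect((l==i)&(z<.03),'jig');print(np.round(cv2.boxPoints(r)))
pink=sub&((hsv[...,0]>160))&(s>90)&(z>.02)&(z<.04);r=rect(pink,'pink')
red=sub&((hsv[...,0]<6)|(hsv[...,0]>174))&(s>150)&(z>.045);rect(red,'red')
k=W[red];o=np.argsort(k[:,1]);print(np.round(k[o[:8]]*1000),np.round(k[o[-5:]]*1000))
for nm,(u,v) in dict(jar=(414,141),bottle=(222,233),phone=(254,194),card=(288,290)).items():print(nm,np.round(np.median(W[v-3:v+4,u-3:u+4].reshape(-1,3),0)*1000))
d=dict(np.load('scene1.npz'));V=world(d);h2=cv2.cvtColor(d['color'],cv2.COLOR_RGB2HSV)
red=((h2[...,0]<6)|(h2[...,0]>174))&(h2[...,1]>150);red[:,:255]=0;red[:,300:]=0;red[:185]=0;red[215:]=0
k=V[red];o=np.argsort(k[:,1]);print('scene red',len(k),np.round(k[o[:12]]*1000),np.round(k[o[-6:]]*1000))
m=sub&(z>.035)&(z<.13);print('tall pts');
cv2.imwrite('pics/crop.png',cv2.resize(img[130:260,270:400,::-1],None,fx=4.6,fy=4.6,interpolation=cv2.INTER_CUBIC))
E
python3 m.py
```

```text
board 2096 [516.1  56.9] [139.4  91.8] 8.0 z [27.1 30.  33.1]
[[441.  93.]
 [453.   2.]
 [592.  21.]
 [579. 112.]]
jig 6677 [558.9  29.3] [220.1 240.1] 8.2 z [15.3 18.9 29.3]
[[ 433.  132.]
 [ 467. -105.]
 [ 685.  -74.]
 [ 651.  164.]]
pink 723 [516.2  57.4] [48.5 89.6] 7.78 z [27.3 30.3 33. ]
red 179 [540.  -17.2] [ 43.1 214.6] 52.8 z [ 93.5 115.5 130.1]
[[609. -95. 125.]
 [613. -95. 126.]
 [615. -95. 127.]
 [610. -95. 128.]
 [613. -93. 125.]
 [604. -93. 126.]
 [608. -93. 126.]
 [617. -93. 127.]] [[611. -47.  98.]
 [608. -45.  90.]
 [610. -45.  90.]
 [612. -45.  93.]
 [442.  30. 984.]]
jar [ 694. -169.   55.]
bottle [464. 248. 200.]
phone [568. 223.   9.]
card [333. 133.   8.]
scene red 181 [[617. -95. 127.]
 [618. -94. 125.]
 [620. -94. 124.]
 [623. -93. 123.]
 [614. -93. 128.]
 [626. -93. 123.]
 [616. -92. 127.]
 [620. -91. 124.]
 [620. -91. 127.]
 [625. -91. 119.]
 [624. -90. 125.]
 [625. -90. 122.]] [[ 617.  -47.   91.]
 [ 618.  -47.   87.]
 [ 610.  -46.   92.]
 [ 612.  -46.   87.]
 [ 614.  -45.   93.]
 [1233.  132.  704.]]
tall pts
```

View pics/crop.png

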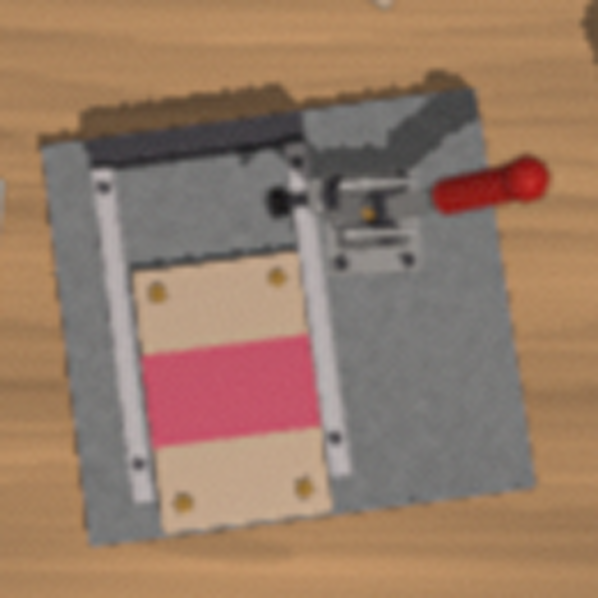

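The crop shows the knob at (528,178) and the foot at (282,202), with the board between the rails. From the measurements, jig yaw is about 8.1° and the jig origin is about (574,67). The board is about 58 mm short of the stop. Next I'll compute the approach.

```bash
cat >> h.py <<'E'
from scipy.spatial.transform import Rotation as R
YAW=np.deg2rad(8.1);O=np.array([573.8,66.8])
def jig(x,y): c,s=np.cos(YAW),np.sin(YAW);return O+[c*x-s*y,s*x+c*y]
def loc(p): c,s=np.cos(YAW),np.sin(YAW);d=np.array(p[:2])-O;return np.array([c*d[0]+s*d[1],-s*d[0]+c*d[1]])
def plan(x,y,z,yaw):  # TCP target mm (world), heading of tool x (rad), tool down
    o=robot.get_obs();q=R.from_quat(o['tool_rot'])
    T=R.from_matrix(np.array([[np.cos(yaw),np.sin(yaw),0],[np.sin(yaw),-np.cos(yaw),0],[0,0,-1]]))
    r=q.inv()
    print('t',o['time'],np.round(np.r_[r.apply(np.array([x,y,z])-o['position']*1000),np.rad2deg((r*T).as_rotvec())/8],2))
E
python3 - <<'E'
from h import *
p=jig(-165,-1);plan(*p,285,np.pi+YAW);print(p)
E
```

```text
t 0.1 [-3.9090e+02 -4.9143e+02  7.1800e+00 -1.0000e-02 -1.0000e-02 -2.6200e+00]
[410.58699771  42.56127307]
```

>>> carry_out([
  [[-391, -491, 7, 0, 0, -2.62], [-391, -491, 7, 0, 0, -2.62], [-391, -491, 7, 0, 0, -2.62], [-391, -491, 7, 0, 0, -2.62], [-391, -491, 7, 0, 0, -2.62], [-391, -491, 7, 0, 0, -2.62], [-391, -491, 7, 0, 0, -2.62], [-391, -491, 7, 0, 0, -2.62], [-391, -491, 7, 0, 0, -2.62], [-391, -491, 7, 0, 0, -2.62], [-391, -491, 7, 0, 0, -2.62], [-391, -491, 7, 0, 0, -2.62], [-391, -491, 7, 0, 0, -2.62], [-391, -491, 7, 0, 0, -2.62], [-391, -491, 7, 0, 0, -2.62], [-391, -491, 7, 0, 0, -2.62], [-391, -491, 7, 0, 0, -2.62], [-391, -491, 7, 0, 0, -2.62]],
], fingers=0)

```text
time: 1.9
position: [0.4103, 0.0446, 0.2853]
tool_rot: [-0.072, 0.997, 0.0, -0.0]
ft_force: [-0.2, 0.3, -0.5]
grip_width: 0.0005
```

Run:
```python
from h import *
o=robot.get_obs();print(np.round(o['position']*1000,1),loc(o['position']*1000),o['grip_width'],o['ft_force'])
p=jig(-165,-1);plan(*p,285,np.pi+YAW);plan(*p,93.5,np.pi+YAW)
c=snap('wrist');save(c,'w1.png')
```

```text
[410.3  44.6 285.3] [-164.95475819    1.00596039] 0.00046505681146054816 [-0.23247732  0.27856836 -0.48377847]
t 1.9 [ 0.05 -2.01  0.27  0.   -0.    0.01]
t 1.9 [-1.0000e-02 -2.0500e+00  1.9177e+02  0.0000e+00 -0.0000e+00  1.0000e-02]
```

View pics/w1.png

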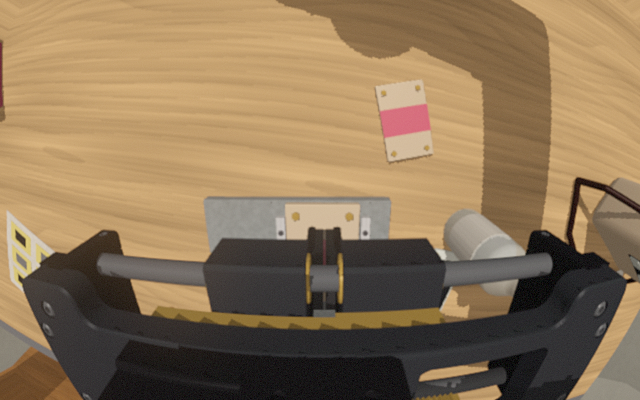

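The wrist view shows the board's near edge at x 285–360, y 205, centred on the closed fingers at x≈325. I'll descend, then push. Tool −x is jig +x.

>>> carry_out([
  [[0, -2, 50, 0, 0, 0], [0, -2, 100, 0, 0, 0], [0, -2, 140, 0, 0, 0], [0, -2, 170, 0, 0, 0], [0, -2, 185, 0, 0, 0], [0, -2, 191.5, 0, 0, 0], [0, -2, 191.5, 0, 0, 0], [-10, -2, 191.5, 0, 0, 0], [-18, -2, 191.5, 0, 0, 0], [-24, -2, 191.5, 0, 0, 0], [-28, -2, 191.5, 0, 0, 0], [-32, -2, 191.5, 0, 0, 0], [-36, -2, 191.5, 0, 0, 0], [-40, -2, 191.5, 0, 0, 0]],
])

```text
time: 3.35
position: [0.4506, 0.0472, 0.0938]
tool_rot: [-0.07, 0.998, 0.0, -0.001]
ft_force: [-1.6, -0.4, 1.3]
grip_width: 0.0007
```

```bash
cat > s.py <<'E'
from h import *
o=robot.get_obs();c,s=np.cos(YAW),np.sin(YAW);f=o['ft_force']
print(o['time'],np.round(o['position']*1000,1),loc(o['position']*1000),'f along',c*f[0]+s*f[1],'lat',-s*f[0]+c*f[1],f[2])
E
python3 s.py
```

```text
3.35 [450.6  47.2  93.8] [-124.73838832   -2.03787913] f along -1.6111141918278413 lat -0.12871003027453076 1.3475454441889838
```

>>> carry_out([
  [[-5, 0, 0, 0, 0, 0], [-10, 0, 0, 0, 0, 0], [-15, 0, 0, 0, 0, 0], [-20, 0, 0, 0, 0, 0], [-24, 0, 0, 0, 0, 0], [-28, 0, 0, 0, 0, 0], [-31, 0, 0, 0, 0, 0], [-34, 0, 0, 0, 0, 0], [-36, 0, 0, 0, 0, 0], [-37, 0, 0, 0, 0, 0]],
])

```text
time: 4.35
position: [0.4879, 0.0523, 0.0937]
tool_rot: [-0.07, 0.998, -0.0, 0.0]
ft_force: [-0.8, -0.6, -0.1]
grip_width: 0.0005
```

```bash
python3 s.py
python3 - <<'E'
from h import *
c=snap('top');np.savez('t2.npz',**c);cv2.imwrite('pics/c2.png',cv2.resize(c['color'][130:260,270:400,::-1],None,fx=4.6,fy=4.6,interpolation=cv2.INTER_CUBIC))
E
```

```text
4.35 [487.9  52.3  93.7] [-87.05288464  -2.23899149] f along -0.9096979891696776 lat -0.48070513757195504 -0.11031437311141284
```

View pics/c2.png

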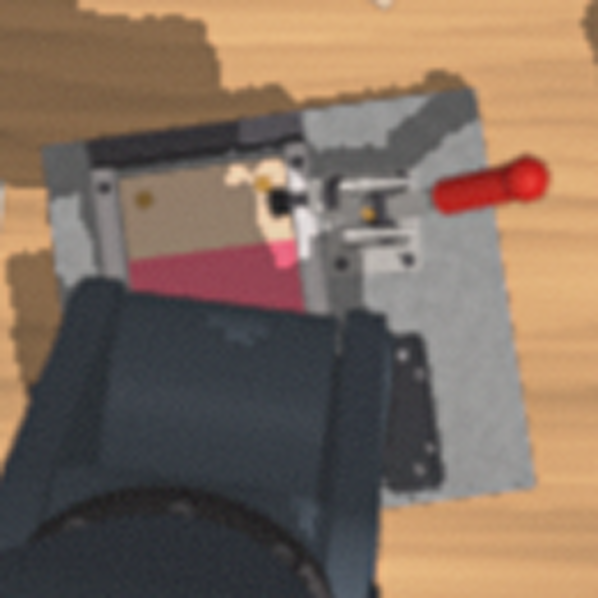

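The board is now close to the stop: its far edge is at y≈165–175 and the stop face at y≈150–165. I'll press home slowly.

>>> carry_out([
  [[-2, 0, 0, 0, 0, 0], [-4, 0, 0, 0, 0, 0], [-5, 0, 0, 0, 0, 0], [-6, 0, 0, 0, 0, 0], [-7, 0, 0, 0, 0, 0], [-8, 0, 0, 0, 0, 0], [-8, 0, 0, 0, 0, 0]],
])

```text
time: 5.1
position: [0.4947, 0.0534, 0.0937]
tool_rot: [-0.071, 0.998, 0.0, -0.001]
ft_force: [-2.8, -1.6, 2.1]
grip_width: 0.0009
```

```bash
python3 s.py
```

```text
5.1 [494.7  53.4  93.7] [-80.16536232  -2.14531671] f along -3.015936710412136 lat -1.1854664667313428 2.0767709131971084
```

>>> carry_out([
  [[-1, 0, 0, 0, 0, 0], [-2, 0, 0, 0, 0, 0], [-3, 0, 0, 0, 0, 0], [-3, 0, 0, 0, 0, 0]],
])

```text
time: 5.5
position: [0.4952, 0.0535, 0.0936]
tool_rot: [-0.071, 0.997, 0.0, -0.004]
ft_force: [-7.4, -4.4, 5.9]
grip_width: 0.0005
```

```bash
python3 s.py
```

```text
5.5 [495.2  53.5  93.6] [-79.6609766   -2.04618553] f along -7.992137165015877 lat -3.2962777810291612 5.882821334762443
```

>>> carry_out([
  [[-1.5, 0, 0, 0, 0, 0], [-3, 0, 0, 0, 0, 0], [-3, 0, 0, 0, 0, 0], [5, 0, 0, 0, 0, 0], [25, 0, 0, 0, 0, 0], [30, 0, -30, 0, 0, 0], [30, 0, -80, 0, 0, 0], [30, 0, -130, 0, 0, 0], [30, 50, -150, 0, 0, 0], [30, 100, -150, 0, 0, 0], [30, 150, -150, 0, 0, 0], [30, 150, -150, 0, 0, 0], [30, 150, -150, 0, 0, 0]],
])

```text
time: 6.8
position: [0.448, 0.1997, 0.2441]
tool_rot: [-0.072, 0.997, 0.0, 0.002]
ft_force: [0.5, 0.6, -1.0]
grip_width: 0.0003
```

```bash
python3 s.py
cat > look.py <<'E'
from h import *
import sys
t=sys.argv[1]
c=snap('top');d=snap('scene');np.savez('t%s.npz'%t,**c);np.savez('s%s.npz'%t,**d)
a=cv2.resize(c['color'][135:255,275:395],(480,480),interpolation=2);b=cv2.resize(d['color'][170:260,255:375],(640,480),interpolation=2)
cv2.imwrite('pics/l%s.png'%t,cv2.resize(np.hstack([a,b]),(800,343))[:,:,::-1])
E
python3 look.py 3
cat > k.py <<'E'
from h import *
import sys
t=sys.argv[1];c=dict(np.load('t%s.npz'%t));W=world(c);img=c['color'];hsv=cv2.cvtColor(img,cv2.COLOR_RGB2HSV);z=W[...,2]
sub=np.zeros(z.shape,bool);sub[140:255,275:392]=1
pink=sub&(hsv[...,0]>160)&(hsv[...,1]>90)&(z>.02)&(z<.04)
r=cv2.minAreaRect(W[pink][:,:2].astype(np.float32)*1000);print('pink centre local',loc(r[0]),r)
P=[]
for f in 'ts':
    c=dict(np.load(f+t+'.npz'));W=world(c);h=cv2.cvtColor(c['color'],cv2.COLOR_RGB2HSV)
    m=((h[...,0]<6)|(h[...,0]>174))&(h[...,1]>140)&(c['depth']>0)&(W[...,2]>.07)&(W[...,2]<.17)&(abs(W[...,0]-.615)<.05)&(W[...,1]<.06)&(W[...,1]>-.12)
    P.append(W[m]*1000)
P=np.vstack(P);d=np.array([P[:,0],P[:,1]]);A=np.polyfit(P[:,1],P[:,0],1);print('red n',len(P),'x=a*y+b',A,'x at y=-85',np.polyval(A,-85))
for y in range(-100,60,10):
    q=P[(P[:,1]>=y)&(P[:,1]<y+10)]
    if len(q)>4:print(y,len(q),'x',np.round(np.percentile(q[:,0],[3,50,97])),'z',np.round(np.percentile(q[:,2],[3,50,97])))
E
python3 k.py 3
```

```text
6.8 [448.  199.7 244.1] [-105.79024147  149.30873335] f along 0.5811214468895173 lat 0.5631884381928279 -0.9618640153861232
pink centre local [-0.05376836 -0.58173587] ((573.8287353515625, 66.21649169921875), (48.69011306762695, 89.27650451660156), 7.936122417449951)
red n 368 x=a*y+b [-4.92358541e-02  6.10822650e+02] x at y=-85 615.0076978286899
-100 30 x [605. 615. 624.] z [121. 127. 131.]
-90 83 x [603. 616. 626.] z [117. 127. 132.]
-80 77 x [604. 615. 624.] z [107. 117. 127.]
-70 77 x [603. 615. 623.] z [ 95. 107. 116.]
-60 70 x [603. 614. 622.] z [ 88.  98. 107.]
-50 31 x [604. 613. 620.] z [87. 92. 97.]
```

View pics/l3.png

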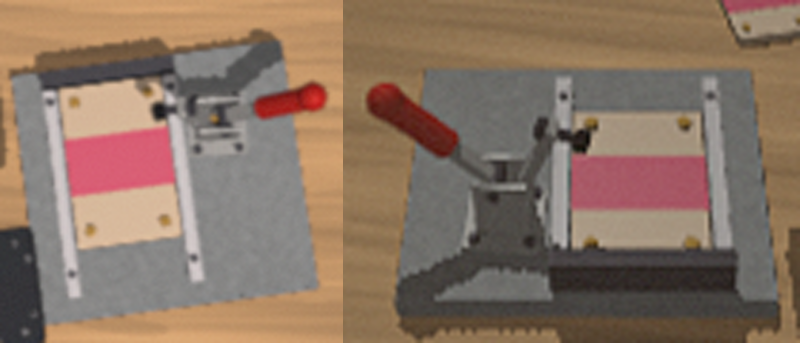

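The view shows the board home against the stop: pink centre at jig x≈0, and far edge touching the stop in the right panel. I moved sideways the wrong way, towards the bottle, so I'll check it and plan the move out.

Run:
```python
from h import *
for f in('scene1.npz','s3.npz'):
    c=dict(np.load(f));W=world(c);h=cv2.cvtColor(c['color'],cv2.COLOR_RGB2HSV)
    m=(h[...,0]>100)&(h[...,0]<125)&(h[...,1]>170);m[:,:395]=0;m[:,435:]=0;m[:130]=0;m[170:]=0
    v,u=np.nonzero(m);print(m.sum(),u.mean(),v.mean(),np.median(W[m],0))
plan(448,130,270,np.pi+.05);plan(617.5,-138,270,np.pi+.05);plan(617.5,-138,179,np.pi+.05)
```

```text
36 416.22222222222223 143.22222222222223 [0.46537507 0.25116204 0.19945468]
31 417.03225806451616 144.25806451612902 [0.47102746 0.25296072 0.19911223]
t 6.9 [ 9.710e+00 -6.701e+01 -2.629e+01 -0.000e+00  1.000e-02  6.500e-01]
t 6.9 [-1.2048e+02 -3.5615e+02 -2.6070e+01 -0.0000e+00  1.0000e-02  6.5000e-01]
t 6.9 [-1.2037e+02 -3.5613e+02  6.4930e+01 -0.0000e+00  1.0000e-02  6.5000e-01]
```

>>> carry_out([
  [[5, -30, -10, 0, 0, 0], [5, -70, -26, 0, 0, 0], [-20, -120, -26, 0, 0, 0.65], [-50, -165, -26, 0, 0, 0.65], [-80, -210, -26, 0, 0, 0.65], [-110, -250, -26, 0, 0, 0.65], [-120, -300, -26, 0, 0, 0.65], [-120, -340, -26, 0, 0, 0.65], [-120, -356, -26, 0, 0, 0.65], [-120, -356, -26, 0, 0, 0.65], [-120, -356, -26, 0, 0, 0.65], [-120, -356, 20, 0, 0, 0.65], [-120, -356, 50, 0, 0, 0.65], [-120, -356, 65, 0, 0, 0.65], [-120, -356, 65, 0, 0, 0.65]],
])

```text
time: 8.4
position: [0.6148, -0.1356, 0.1766]
tool_rot: [-0.026, 1.0, 0.001, -0.003]
ft_force: [-0.3, -0.6, 0.6]
grip_width: 0.0006
```

```bash
python3 look.py 4; python3 s.py
python3 - <<'E'
from h import *
for f in('scene1.npz','s4.npz'):
    c=dict(np.load(f));W=world(c);h=cv2.cvtColor(c['color'],cv2.COLOR_RGB2HSV)
    m=(h[...,0]>100)&(h[...,0]<125)&(h[...,1]>170);m[:,:395]=0;m[:,435:]=0;m[:130]=0;m[170:]=0
    v,u=np.nonzero(m);print(m.sum(),u.mean(),v.mean(),np.median(W[m],0))
plan(617.5,-127,178,np.pi+.05)
plan(617.5+.05*-75,-52,178,np.pi+.05)
E
```

```text
8.5 [ 617.  -136.8  179.7] [  14.07637363 -207.67926277] f along -0.5022817711202717 lat -0.3414653821695308 -0.0472193620870654
36 416.22222222222223 143.22222222222223 [0.46537507 0.25116204 0.19945468]
7 418.57142857142856 143.0 [0.45920851 0.26018682 0.1991635 ]
t 8.5 [-1.    9.79  1.67 -0.    0.01  0.01]
t 8.5 [-1.100e+00  8.488e+01  1.630e+00 -0.000e+00  1.000e-02  1.000e-02]
```

View pics/l4.png

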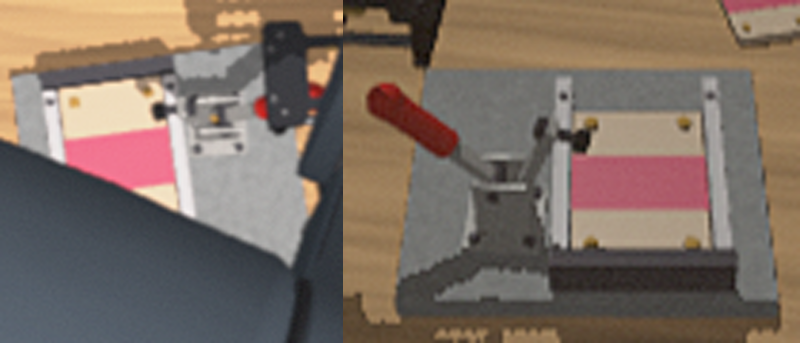

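The gripper is outside the knob, with its body above the grip and clear of it. I'll push in the clamp's +y direction.

>>> carry_out([
  [[-1, 10, 1.5, 0, 0, 0], [-1, 16, 1.5, 0, 0, 0], [-1, 22, 1.5, 0, 0, 0], [-1, 28, 1.5, 0, 0, 0], [-1, 34, 1.5, 0, 0, 0], [-1, 40, 1.5, 0, 0, 0], [-1, 45, 1.5, 0, 0, 0], [-1, 50, 1.5, 0, 0, 0]],
])

```text
time: 9.3
position: [0.6165, -0.1001, 0.1829]
tool_rot: [-0.029, 0.999, -0.014, 0.002]
ft_force: [-13.7, -39.2, 26.4]
grip_width: 0.0006
```

```bash
python3 s.py; python3 look.py 5;python3 k.py 5
```

```text
9.3 [ 616.5 -100.1  182.9] [  18.73705408 -171.2438791 ] f along -19.130909961117954 lat -36.868881204710654 26.4394713689145
pink centre local [-0.13695359 -0.56194398] ((573.7435913085938, 66.224365234375), (48.7642707824707, 89.12272644042969), 8.33369255065918)
red n 193 x=a*y+b [-1.06258790e-01  6.11672368e+02] x at y=-85 620.7043648036824
-90 31 x [613. 621. 627.] z [122. 130. 135.]
-80 49 x [612. 621. 626.] z [111. 126. 134.]
-70 44 x [609. 620. 624.] z [ 99. 114. 122.]
-60 43 x [609. 620. 624.] z [ 91. 102. 112.]
-50 23 x [609. 617. 621.] z [89. 94. 99.]
```

View pics/l5.png

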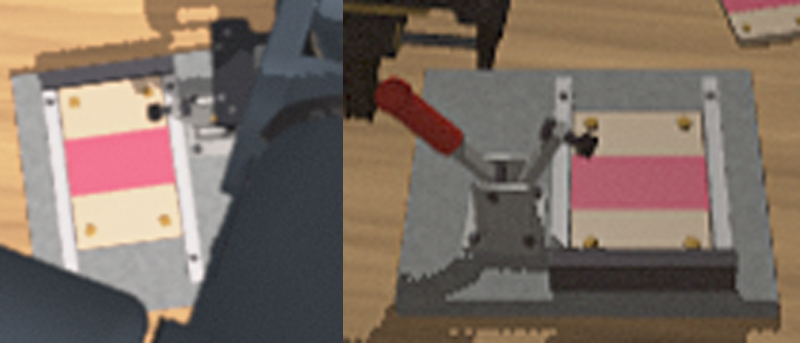

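That push was blocked. The force was 39 N with 26 N of it vertical, because the knob must rise and friction on the vertical finger jams it. I'll back off, start lower, and follow the knob's arc upwards so the push stays square to the handle.

>>> carry_out([
  [[0, -15, 0, 0, 0, 0], [0, -42, 5, 0, 0, 0], [0, -42, 12.5, 0, 0, 0], [0, -42, 12.5, 0, 0, 0], [0, -30, 12.5, 0, 0, 0], [0, -24, 12.5, 0, 0, 0], [0, -17.5, 5, 0, 0, 0], [0, -10, -1.5, 0, 0, 0], [0.5, -2.5, -7.5, 0, 0, 0], [0.5, 5.5, -12.5, 0, 0, 0]],
])

```text
time: 10.4
position: [0.6144, -0.0826, 0.1906]
tool_rot: [-0.027, 1.0, -0.002, 0.0]
ft_force: [-1.1, -6.7, 0.7]
grip_width: 0.0006
```

```bash
python3 s.py; python3 look.py 6;python3 k.py 6
```

```text
10.4 [614.4 -82.6 190.6] [  19.13606193 -153.62244758] f along -2.062779753375069 lat -6.465209136026577 0.6656057843201183
pink centre local [-0.02406318 -0.49820448] ((573.8463745117188, 66.30337524414062), (48.25911331176758, 89.2121353149414), 7.974449157714844)
red n 186 x=a*y+b [-1.08584867e-01  6.12967024e+02] x at y=-85 622.1967378696987
-70 31 x [610. 620. 625.] z [137. 144. 150.]
-60 60 x [612. 621. 625.] z [117. 139. 149.]
-50 64 x [611. 620. 622.] z [ 97. 117. 135.]
-40 31 x [611. 616. 622.] z [ 95. 103. 114.]
```

The force is now about 6.7 N and the handle is moving, with its top at z≈150. I'll continue along the arc past the dead point.

>>> carry_out([
  [[0.5, 8.5, -4.5, 0, 0, 0], [0.5, 17, -8, 0, 0, 0], [1, 26, -10.5, 0, 0, 0], [1, 35, -12, 0, 0, 0], [1, 41, -12, 0, 0, 0], [1, 41, -12, 0, 0, 0]],
])

```text
time: 11.1
position: [0.6105, -0.0391, 0.2014]
tool_rot: [-0.026, 1.0, 0.001, -0.001]
ft_force: [-0.2, 0.3, 0.7]
grip_width: 0.0002
```

```bash
python3 s.py; python3 look.py 7;python3 k.py 7
```

```text
11.1 [610.5 -39.1 201.4] [  21.39773777 -109.98479185] f along -0.14112935315508016 lat 0.33299324705052313 0.6611608704982614
pink centre local [-0.17213116 15.82054598] ((571.4004516601562, 82.43846130371094), (48.554691314697266, 56.73479461669922), 7.774147987365723)
red n 171 x=a*y+b [-1.28136994e-01  6.16219559e+02] x at y=-85 627.1112034086004
-20 22 x [612. 617. 619.] z [ 99. 107. 122.]
-10 64 x [612. 618. 620.] z [ 97. 122. 150.]
0 68 x [606. 617. 621.] z [109. 143. 153.]
10 17 x [607. 613. 618.] z [139. 144. 151.]
```

View pics/l7.png

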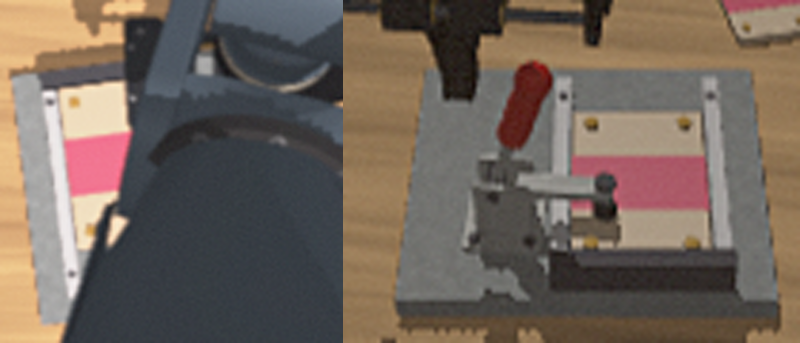

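The handle has snapped over: it leans towards the channel with its top at z≈153, the arm is horizontal and the foot is on the board. I'll retreat to the −y side and check everything.

>>> carry_out([
  [[0, -20, 0, 0, 0, 0], [0, -40, -20, 0, 0, 0], [0, -60, -60, 0, 0, 0], [20, -100, -80, 0, 0, 0], [45, -140, -80, 0, 0, 0], [70, -180, -80, 0, 0, 0], [95, -220, -80, 0, 0, 0], [120, -260, -80, 0, 0, 0], [130, -300, -80, 0, 0, 0], [130, -300, -80, 0, 0, 0], [130, -300, -80, 0, 0, 0], [130, -300, -80, 0, 0, 0]],
])

```text
time: 12.4
position: [0.4963, -0.3463, 0.2813]
tool_rot: [-0.025, 1.0, 0.001, -0.0]
ft_force: [-0.3, -0.5, -0.5]
grip_width: 0.0006
```

```bash
python3 s.py; python3 look.py 8;python3 k.py 8
python3 - <<'E'
from h import *
for a,b in(('scene1.npz','s8.npz'),('top1.npz','t8.npz')):
    for f in (a,b):
        c=dict(np.load(f));W=world(c);h=cv2.cvtColor(c['color'],cv2.COLOR_RGB2HSV)
        near=lambda x,y,r:(np.hypot(W[...,0]-x,W[...,1]-y)<r)&(c['depth']>0)
        cap=near(.464,.25,.06)&(h[...,0]>100)&(h[...,0]<125)&(h[...,1]>150)&(W[...,2]>.15)
        jar=near(.694,-.169,.06)&(W[...,2]>.045)
        ph=near(.568,.223,.1)&(h[...,2]<60)&(W[...,2]<.02)&(W[...,2]>.004)
        print(f,[(int(m.sum()),np.round(W[m].mean(0)*1000,1)) for m in(cap,jar,ph)])
E
```

```text
12.4 [ 496.3 -346.3  281.3] [-134.9663086  -398.05675401] f along -0.4015430272141496 lat -0.45425642888377793 -0.4957823167893812
pink centre local [-0.32803447 -0.80557847] ((573.5887451171875, 65.95623779296875), (48.55523681640625, 89.22906494140625), 8.044623374938965)
red n 277 x=a*y+b [1.04407010e-02 6.11545388e+02] x at y=-85 610.6579287990653
-20 39 x [600. 613. 618.] z [ 97. 107. 123.]
-10 96 x [598. 615. 620.] z [100. 129. 152.]
0 115 x [598. 614. 620.] z [111. 150. 155.]
10 27 x [601. 610. 619.] z [142. 149. 153.]
scene1.npz [(74, array([469.5, 251.1, 197.9])), (243, array([ 698. , -168.5,   53.2])), (781, array([570.6, 226.7,   8.4]))]
s8.npz [(63, array([468.5, 251.3, 198.4])), (246, array([ 697.9, -168.6,   52.9])), (804, array([571. , 225.8,   8.4]))]
top1.npz [(140, array([464.7, 248.6, 199.5])), (262, array([ 692.2, -168.9,   54.3])), (987, array([567.6, 226.3,   9. ]))]
t8.npz [(140, array([464.6, 248.4, 199.7])), (263, array([ 692.1, -168.8,   54.3])), (999, array([567.7, 225.6,   9.1]))]
```

View pics/l8.png

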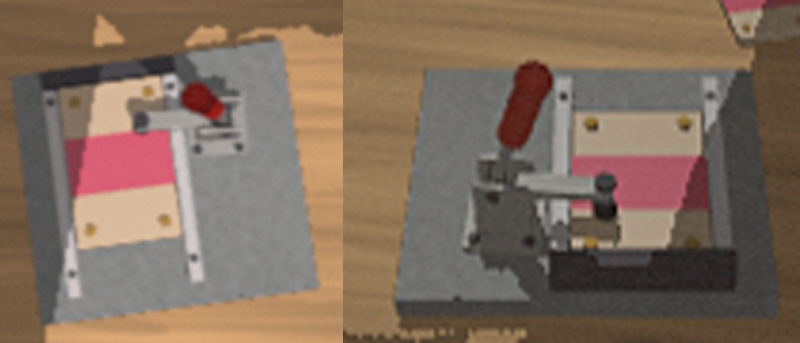

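The handle is locked, the foot is on the board, the board is at the stop, and the bottle, jar and phone have not moved. Handing in.

```bash
python3 -c "
from rig import robot
print(robot.hand_in())"
```

```text
the job is handed in; nothing more can be done
None
```

I pushed the board home against the end stop, then pushed the clamp handle over its dead point into lock, and handed the job in with the robot clear at about 12.4 s.

**Board:** It stalled against the stop at the expected position. In the last pictures its centre was about 0.3 mm short of home, which is within the measurement noise (−0.05 mm before clamping).

**Clamp:** The top of the knob is at about 154 mm, which matches the locked position. The foot appears to be resting on the board, but I did not measure its holding force.

**Bystanders:** The bottle, jar and phone are where they started, within about 1 mm.

Two things did not go to plan:
- **First handle push:** It jammed on friction at about 39 N sideways with 26 N upward (about 49 N in total at the wrist). The contact was on a finger, as far as I could tell. I backed off and followed the knob's arc, which took about 7 N.
- **Move after the board push:** I went sideways the wrong way and passed close to the bottle. The later camera check showed it had not moved.

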